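# Refit the guide rod of a seal-carving vice

### The arm

A 7-joint arm with a two-finger parallel gripper is mounted at the origin on the work surface. World frame = base frame: x ahead of the robot, y to its left, z up, the work surface at z = 0. Lengths are in mm, angles in rad, forces in N, time in s.
With the tool pointing down it reaches from about 425 to 800 mm from the base axis. Payload 8.3 kg.
Tool frame: the origin (TCP) lies on the centre line of the jaws, within the pads' length; the fingertips stand 25 mm ahead of it and the grasp point (between the pads) lies 6 mm ahead of it; z points along the fingers, y is the direction in which the jaws open and shut (so a half turn about z gives the same grasp; the last joint's range is limited). The gripper opens to 85 mm and grips with 20 to 120 N. Pads are 22 mm wide; open, the fingers measure 114 mm over their backs; the gripper's body (76 mm by 85 mm) begins 54 mm behind the grasp point. The pads swing forward as they close: fully open they stand 13 mm farther back than shut.
Start: joints at [1.242, 0.383, 0.016, 1.37, -0.006, 1.388, -0.046], TCP at [164.213, -603.025, 256.279] pointing down, gripper open.
Joint ranges: [-2.95, 2.95], [-0.25, 2.06], [-1.52, 1.56], [0.18, 2.33], [-1.44, 4.58], [0.02, 2.06], [-3.01, 3.01]. Speed limits (rad/s): [2.39, 2.39, 3.01, 3.01, 3.14, 3.14, 3.14].

### API

Orientations are given as a rotation vector (axis times angle).
In Python, from cell import monitor, optics, job gives the robot as it stands.
- The arm moves only by the tool move_arm, never from a script. Its argument "steps" is a list of rows, each a list of 3 entries, a list of its own where there are three numbers: the closure, from -1 (fully open) to 1 (shut), so that 0 is half open, then the shift along the tool's x, y, z in m, then the turn, a rotation vector about the tool's x, y, z in degrees. A call has 1 to 20 rows; each row shifts and turns the commanded pose from where the row before left it, along the tool's axes as they then stand; what a row does not reach is not made up. A row lasts 1/8 s, in which the tool goes at most 62.5 mm and 10.7 degrees, less where a joint would pass 70% of its speed; a pose out of reach is approached as far as the arm can. A call is refused whole if a number of a shift passes 0.0625 or a number of a turn 10.7, either way. A call with a gripper value outside its range is refused whole. The fingers move at their own pace and stop on an object; "grip_force" is the grip in N (left out, the last holds). Time passes only in rows, so rows that do not move let the fingers close. It gives the time, the measured TCP pose, the force and the opening at its end, in the units of the state.
- monitor.sense(): the state, without advancing time (a new reading comes with each control period).
- optics.get_image(name): name is "scene" or "side" or "wrist"; returns a dict with "pixels" (420x560x3 uint8, red, green, blue), "fovy" (degrees; the focal length in pixels is half the picture's height over the tangent of half this angle, whatever the lens; pixels are square), "cx", "cy" (the principal point, pixels), "R" (3x3) and "t" (3): a world point X has camera coordinates R X + t. Camera axes: x right, y down, z forward; pixel columns grow to the right and rows downward; lengths in mm; the calibration is good to about 2 mm. A picture is of the moment at which its call begins. There is no depth.
- job.hand_in(): hands the job in, once; it reports no verdict.
The state is a dict: "t": time; "joint_positions": joint angles; "joint_velocities": joint speeds; "joint_efforts": joint torques, N m; "tcp_pos": TCP position; "eef_rot": TCP orientation; "contact_force": force on the tool from outside, world axes, zero at the start; "torque": the same for the moment, N m; "opening": finger opening in mm.
Only numpy, scipy, OpenCV 4.12 (cv2) and the standard library are available. Lean on these libraries where they do the work, as an engineer would, in place of code of your own. Each camera call takes 0.05 s, during which the arm holds its last target.

### The job

The seal-carving vice has been cleaned and one of its two guide rods is still out, lying on the wooden tool rest: pick the rod up, thread it through the brass bushing of the fixed jaw and on through the one in the moving jaw until its shoulder is fully home against the fixed jaw's bushing. Do not force it: the moving jaw must stay where it stands open, and the knife, brush, stones, pot and bowl are to be left where they are. Finish while still gripping the rod there, spanning both jaws, and do not let go: I will then nip up the grub screws.

Things in the scene. Friction and masses are not known exactly. Their poses are not given: they have to be found in the camera images.
- rod_head (a point): centre of the guide rod's knurled dark head, the part to grip (14 mm diameter, 45 mm long). Loose steel rod, one straight rigid part, about 0.12 kg, 176 mm long: head, round shoulder (26 mm diameter, 6 mm thick), plain shank (10 mm diameter, 125 mm long, the last 6 mm tapering to 6 mm). x runs along the rod from head to nose; y and z may be rolled anyhow about it
- rod_shoulder (a point): point on the guide rod's axis in the shoulder's front face (the face towards the nose), 28.5 mm ahead of the head's centre; same axes as rod_head
- rod_nose (a point): the guide rod's nose, the end of its shank, 153.5 mm ahead of the head's centre; same axes as rod_head
- guide_rod: the same loose guide rod as a whole: origin on its axis 80.5 mm ahead of the head's centre, x axis from head to nose
- tool_rest: fixed wooden rest, 100 x 185 mm, 40 mm high, with three V-notches 65 mm apart; origin under its middle, x along the notches. The guide rod starts in one of them, level, axis 36 mm above the table, nose towards +x, shoulder and head overhanging the -x end; a knife and a brush lie in the other two
- vice: the vice, bolted down: wooden base 270 x 160 mm, origin under its middle, steel plate on it up to 34 mm; x is the way the guide rods go in. Both jaws are 128 mm wide (along y), tops 90 mm above the table; the fixed jaw is at the -x end. At y = -46 mm the other guide rod is already fitted, its head standing 51 mm out of the bushing to -x
- fixed_bush (a point): centre of the mouth of the empty brass bushing in the fixed jaw, on the jaw's outer side, where the rod goes in, 62 mm above the table. x is the bore's axis and the way in (level), z up. The bushing is 26 mm long: a 6 mm deep lead-in cone, 18.5 mm across at the mouth, then a bore of 12.5 mm; the rod's shoulder seats on its flange face (30 mm across) in this point's plane
- moving_bush (a point): centre of the mouth of the like bushing (same cone, bore and 26 mm length, same axes) in the moving jaw, on the side facing the fixed jaw and on the same bore axis; it lies 54 to 86 mm further along x than fixed_bush
- jaw_slide (a joint): how far the moving jaw stands open, in m (0 to 0.032; moving_bush lies 54 mm plus this beyond fixed_bush). The vice's half-nut is released: only about 18 N of friction holds the jaw, so it shifts if pushed harder
- carving_knife: seal-carving knife with a wrapped round handle, 10 mm thick and 155 mm long, lying in another notch of the tool rest; origin on its axis at mid-length; to be left alone
- ink_brush: dark bamboo ink brush, 10 mm thick and 176 mm long, lying in another notch of the tool rest; origin on its axis, 85 mm from the blunt end; to be left alone
- seal_cream: cream seal stone, 32 x 32 x 85 mm, standing on end; origin at the centre of its underside; to be left alone
- seal_brown: brown seal stone, 30 x 30 x 70 mm, standing on end; origin at the centre of its underside; to be left alone
- seal_lying: reddish seal stone, 100 x 32 x 32 mm, lying on its side; origin at the centre of its underside; to be left alone
- paste_pot: round white pot with a blue cap, 68 mm across and 40 mm high; origin at the centre of its underside; to be left alone
- ink_bowl: black ink bowl, 90 mm across and 35 mm high; origin at the centre of its underside; to be left alone
Things that resemble listed ones, but are neither listed nor needed, are in the scene too. Leave any blue or orange look-alike of the guide_rod alone.

How it is judged (in metres and radians):
On the way, in this order (a step that is already met when the one before it is completed fails the run):
1. the rod is picked up off the rest, held in the gripper (contact force between the fingers and guide_rod above 2 N and height (world z) of each of rod_head, rod_nose above 0.055 m), for 0.2 s.
2. held in the gripper, the rod's nose is through the fixed jaw's bushing (contact force between the fingers and guide_rod above 2 N and x of rod_nose in the frame of fixed_bush above 0.027 m and y of rod_nose in the frame of fixed_bush between -0.004 and 0.004 m and z of rod_nose in the frame of fixed_bush between -0.004 and 0.004 m and angle between the x axis of rod_head and the x axis of fixed_bush, either way round below 0.06 rad), for 0.05 s.
3. held in the gripper, its nose is also through the moving jaw's bushing (contact force between the fingers and guide_rod above 2 N and x of rod_nose in the frame of moving_bush above 0.027 m and y of rod_nose in the frame of moving_bush between -0.004 and 0.004 m and z of rod_nose in the frame of moving_bush between -0.004 and 0.004 m and angle between the x axis of rod_head and the x axis of fixed_bush, either way round below 0.06 rad), for 0.05 s.
At the end, for the whole second after the job is handed in: still gripped (over 2 N) and at rest, the rod spans both bushings: shoulder within 4 mm of the fixed jaw's bushing, axis within 4 mm and 0.06 rad of the bores, nose 2 mm or more out of the moving jaw's bushing; that jaw shifted less than 5 mm (x of rod_shoulder in the frame of fixed_bush between -0.004 and 0.004 m and y of rod_shoulder in the frame of fixed_bush between -0.004 and 0.004 m and z of rod_shoulder in the frame of fixed_bush between -0.004 and 0.004 m and x of rod_nose in the frame of moving_bush above 0.028 m and y of rod_nose in the frame of moving_bush between -0.004 and 0.004 m and z of rod_nose in the frame of moving_bush between -0.004 and 0.004 m and angle between the x axis of rod_head and the x axis of fixed_bush, either way round below 0.06 rad and contact force between the fingers and guide_rod above 2 N and distance of moving_bush from where it was at the start of the episode below 0.005 m and linear speed of guide_rod below 0.02 m/s); the arm keeps its last pose, push and grip.
It fails at once if the moving jaw was pushed 5 mm or more from where it stood (not (distance of moving_bush from where it was at the start of the episode below 0.005 m)).
It fails at once if the knife or the brush was moved more than 20 mm (distance of any of carving_knife, ink_brush from where it was at the start of the episode above 0.02 m).
It fails at once if a seal stone was moved more than 20 mm (distance of any of seal_cream, seal_brown, seal_lying from where it was at the start of the episode above 0.02 m).
It fails at once if the pot or the bowl was moved more than 20 mm (distance of any of paste_pot, ink_bowl from where it was at the start of the episode above 0.02 m).
It also fails if it takes over 42 s, if anything falls off the work surface, if the arm or the gripper's body presses on something with over 40 N, if the wrist force passes 120 N, or if a joint passes its speed limit or range.

## Working session

There is one attempt and no reset: what is moved stays moved. The work goes in short steps, Python scripts to look and compute and a tool call to move; the robot and the scene stay as the last step left them, time stands still between calls to the robot, and variables do not carry over. Pictures are saved under pics/ and viewed, and the job is handed in when it is done.

Besides the shell and the picture viewer there is one more tool, called by a JSON object that holds its "fn" and its "kwargs". move_arm: Moves the arm, as the interface text tells. Its arguments: {"type":"object","properties":{"steps":{"type":"array"},"grip_force":{"type":"number"}},"required":["steps"]}

```bash
mkdir -p pics; python3 - <<'E'
from cell import monitor, optics
import cv2,numpy as np,pickle
s=monitor.sense();print(s)
for n in("scene","side","wrist"):
    d=optics.get_image(n);pickle.dump(d,open(f"pics/{n}0.pkl","wb"))
    cv2.imwrite(f"pics/{n}0.png",d["pixels"][:,:,::-1]);print(n,d["fovy"],d["cx"],d["cy"],d["R"],d["t"])
E
```

```text
{'t': 0.0, 'joint_positions': array([ 1.24209715,  0.38424591,  0.01641525,  1.37115554, -0.00627475,
        1.38819289, -0.04645571]), 'joint_velocities': array([-0.00138865,  0.00140289, -0.00095509, -0.00015855,  0.00142496,
        0.00164334,  0.00192216]), 'joint_efforts': array([-7.65986006e-04, -6.27599430e+01,  8.43855366e-01, -3.71825552e+01,
        1.64878793e-02,  1.41637714e-02, -7.07883459e-06]), 'tcp_pos': array([ 164.06130932, -602.61545073,  255.27369279]), 'eef_rot': array([-3.11196833e+00, -4.16149320e-01,  5.23398959e-04]), 'contact_force': array([-0.95368158, -0.52463241,  0.2237234 ]), 'torque': array([-0.04410788, -0.04485461,  0.01425589]), 'opening': 85.18297412434963}
scene 47.572965763126895 279.0317910601506 209.31373539840243 [[-0.29219366  0.95631799  0.00887556]
 [ 0.78055943  0.24383411 -0.57556225]
 [-0.55258469 -0.16124774 -0.8177098 ]] [  62.00037383 -390.92301762 1514.14030663]
side 54.68887162402524 281.390466126973 215.1387998665054 [[-0.87609023 -0.48204641 -0.00985771]
 [-0.30281077  0.56602039 -0.76676369]
 [ 0.37519535 -0.66876915 -0.64185378]] [509.32501723 152.66163711 848.97537127]
wrist 61.782138595351206 276.1569940237524 206.51961803777678 [[ 0.26317354 -0.96474509 -0.00256901]
 [-0.92439983 -0.25292799  0.28550375]
 [-0.27608811 -0.07276224 -0.95837415]] [-623.05614731  -36.87678942  379.92296702]
```

View pics/scene0.png

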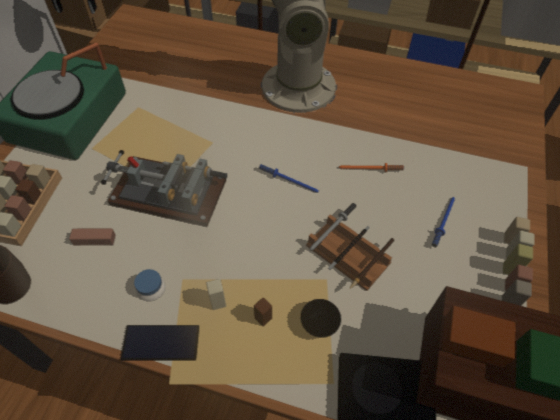

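View pics/side0.png

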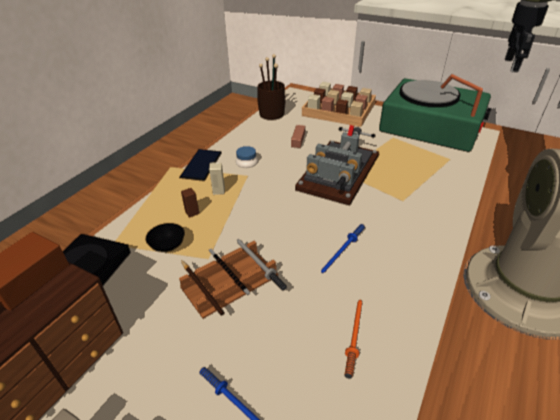

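View pics/wrist0.png

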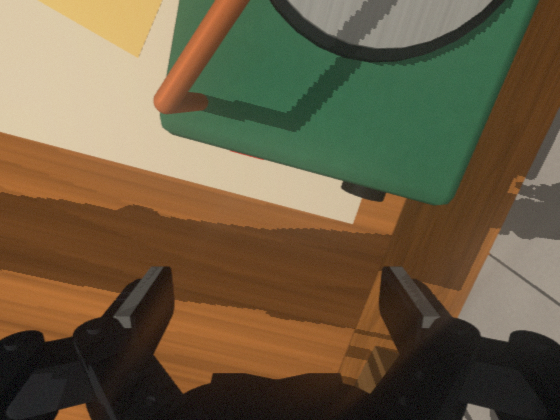

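```bash
python3 - <<'E'
import cv2,pickle
a=cv2.imread("pics/scene0.png");b=cv2.imread("pics/side0.png")
cv2.imwrite("pics/c1.png",cv2.resize(a[190:300,290:410],None,fx=6,fy=6,interpolation=2)[:600])
cv2.imwrite("pics/c2.png",cv2.resize(a[140:230,95:235],None,fx=5.5,fy=5.5,interpolation=2))
cv2.imwrite("pics/c3.png",cv2.resize(b[230:320,170:300],None,fx=6,fy=6,interpolation=2))
cv2.imwrite("pics/c4.png",cv2.resize(b[115:210,285:405],None,fx=6,fy=6,interpolation=2))
E
```

```text
(no output)
```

View pics/c1.png

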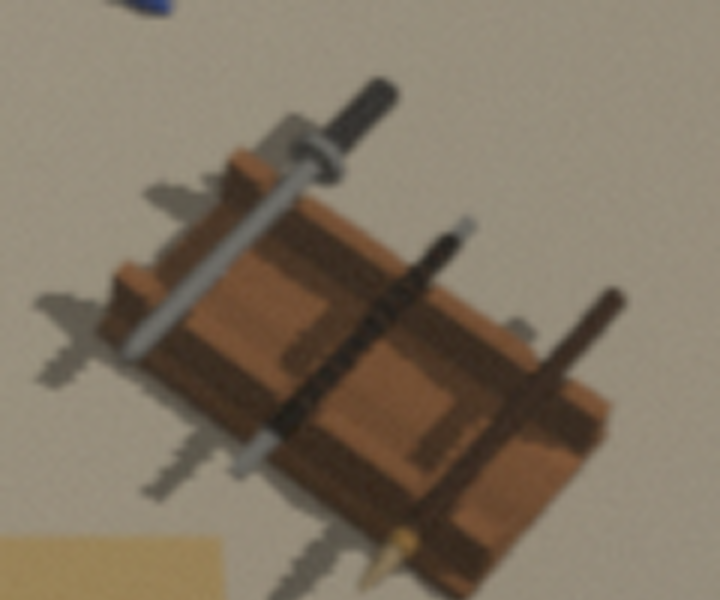

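View pics/c2.png

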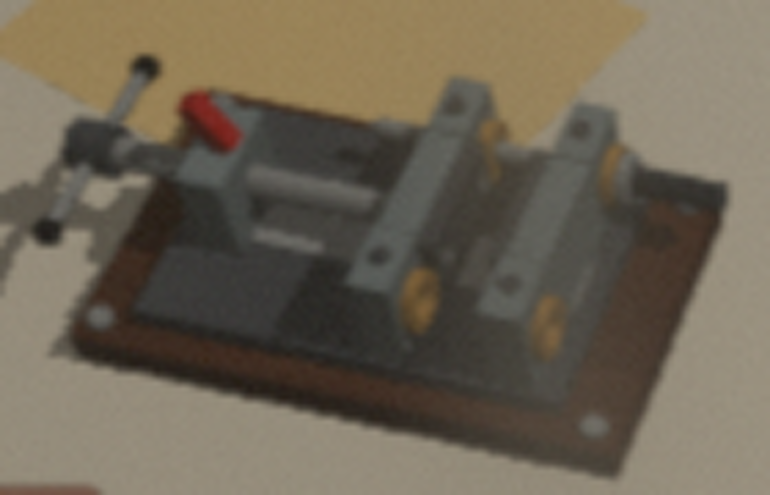

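View pics/c3.png

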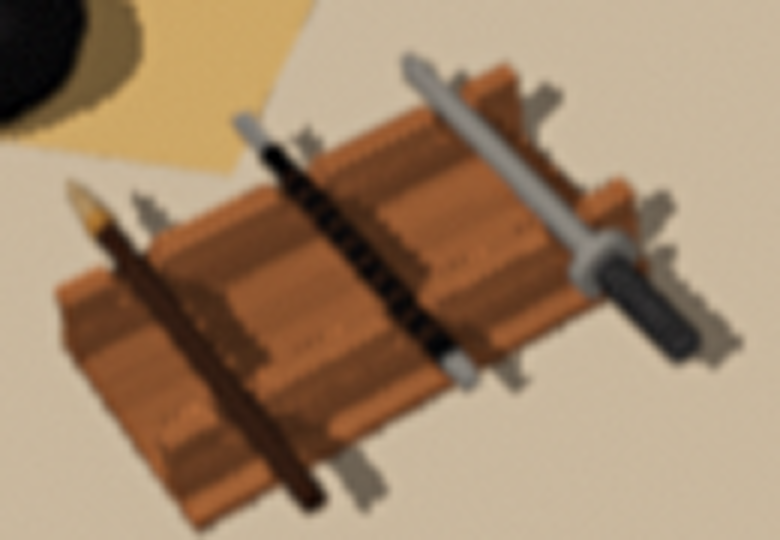

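View pics/c4.png

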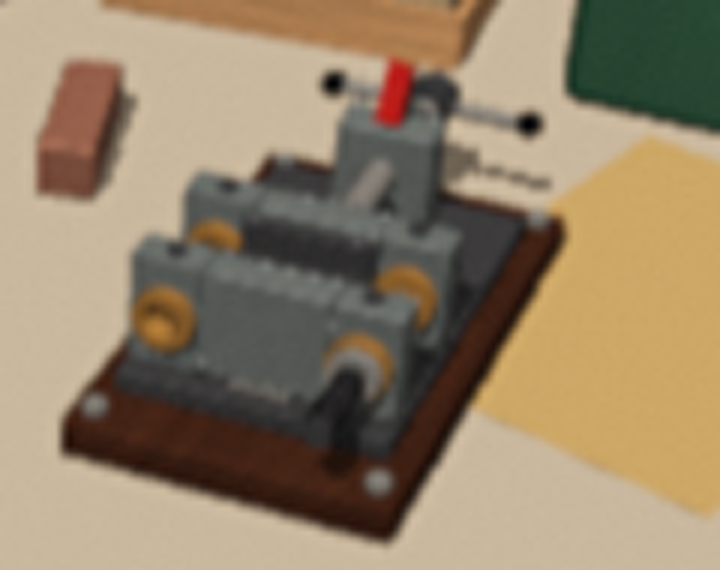

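```bash
cat > h.py <<'E'
import numpy as np,pickle,cv2
from scipy.spatial.transform import Rotation as Ro
def ray(d,p):
    f=d["pixels"].shape[0]/2/np.tan(np.radians(d["fovy"])/2)
    R=np.array(d["R"]);t=np.array(d["t"])
    v=R.T@np.array([(p[0]-d["cx"])/f,(p[1]-d["cy"])/f,1.]);return -R.T@t,v/np.linalg.norm(v)
def onz(d,p,z):
    o,v=ray(d,p);return o+v*(z-o[2])/v[2]
def tri(prs):
    A=np.zeros((3,3));b=np.zeros(3);rs=[ray(d,p) for d,p in prs]
    for o,v in rs:
        P=np.eye(3)-np.outer(v,v);A+=P;b+=P@o
    X=np.linalg.solve(A,b);return X,[np.linalg.norm((np.eye(3)-np.outer(v,v))@(X-o)) for o,v in rs]
def proj(d,X):
    f=d["pixels"].shape[0]/2/np.tan(np.radians(d["fovy"])/2)
    c=np.array(d["R"])@X+np.array(d["t"]);return np.array([d["cx"]+f*c[0]/c[2],d["cy"]+f*c[1]/c[2]])
def ld(n): return pickle.load(open(f"pics/{n}.pkl","rb"))
E
python3 - <<'E'
from h import *
np.set_printoptions(precision=1,suppress=True)
a=ld("scene0");b=ld("side0")
for n,p,q,z in[("head",(350.3,209.2),(278.3,281.7),36),("shoul",(342.7,217),(269.5,273.7),36),("nose",(312,248.3),(238.3,240.8),36),("fb",(194.5,199.6),(312.2,168),62)]:
    print(n,onz(a,p,z),onz(b,q,z),tri([(a,p),(b,q)]))
print("mb",onz(a,(171.4,194.5),62))
for n,p,z in[("seal_cream",(216,295),42),("lying",(92,237),16),("pot",(149,283),30),("blue",(288,178),5)]:print(n,onz(a,p,z))
from cell import monitor
s=monitor.sense();print(Ro.from_rotvec(s["eef_rot"]).as_matrix())
w=ld("wrist0");R=Ro.from_rotvec(s["eef_rot"]).as_matrix()
o=-w["R"].T@w["t"];print("cam in tool",R.T@(o-s["tcp_pos"]),"\n",R.T@w["R"].T)
E
```

```text
head [446.3 258.3  36. ] [447.1 256.3  36. ] (array([446.7, 257.9,  37.2]), [np.float64(0.6094543045880524), np.float64(0.6094543045880045)])
shoul [475.2 245.3  36. ] [473.6 246.1  36. ] (array([474.2, 245.2,  34.7]), [np.float64(0.05480021910358289), np.float64(0.05480021910350431)])
nose [584.8 195.3  36. ] [585.  194.2  36. ] (array([584.8, 195. ,  36.4]), [np.float64(0.3952256318609903), np.float64(0.39522563186092224)])
fb [ 551.8 -115.2   62. ] [ 549.7 -115.8   62. ] (array([ 550.5, -116.3,   60.9]), [np.float64(0.6894142870669052), np.float64(0.6894142870669409)])
mb [ 554.3 -176.1   62. ]
seal_cream [766.9  23.5  42. ]
lying [ 702.2 -329.1   16. ]
pot [ 779.4 -135.4   30. ]
blue [372.5  74.4   5. ]
[[ 1.   0.3 -0. ]
 [ 0.3 -1.   0. ]
 [-0.  -0.  -1. ]]
cam in tool [  73.4   -0.9 -117.5] 
 [[ 0.  -1.  -0.3]
 [ 1.   0.  -0. ]
 [ 0.  -0.3  1. ]]
```

```bash
cat >> h.py <<'E'
def plan(p0,R0,p1,R1,n,clo):
    """rows for straight line+slerp, rounded, with error carry; R as matrices"""
    import json
    rv=(Ro.from_matrix(R0).inv()*Ro.from_matrix(R1)).as_rotvec()
    p=np.array(p0,float);R=Ro.from_matrix(R0);rows=[]
    for k in range(1,n+1):
        tp=p0+(np.array(p1)-p0)*k/n; tR=Ro.from_matrix(R0)*Ro.from_rotvec(rv*k/n)
        sh=np.round(R.as_matrix().T@(tp-p)/1000,4); tu=np.round(np.degrees((R.inv()*tR).as_rotvec()),1)
        p=p+R.as_matrix()@sh*1000; R=R*Ro.from_rotvec(np.radians(tu))
        rows.append([clo,(sh+0.).tolist(),(tu+0.).tolist()])
    print(json.dumps(rows)); return p,R.as_matrix()
def down(h):
    h=np.radians(h);x=np.array([np.cos(h),np.sin(h),0]);z=np.array([0,0,-1.]);return np.stack([x,np.cross(z,x),z],1)
E
python3 - <<'E'
from h import *
from cell import monitor
s=monitor.sense();R=Ro.from_rotvec(s["eef_rot"]).as_matrix();p=s["tcp_pos"]
print(np.degrees(np.arctan2(R[1,0],R[0,0])),R)
p,R=plan(p,R,np.array([200,-580,300]),R,1,-1)
plan(p,R,np.array([550,-10,200]),down(92),13,-1)
E
```

```text
15.232166663293699 [[ 9.64869145e-01  2.62730555e-01 -4.34093468e-04]
 [ 2.62730911e-01 -9.64868051e-01  1.45328973e-03]
 [-3.70193018e-05 -1.51628419e-03 -9.99998850e-01]]
[[-1, [0.0406, -0.0126, -0.0445], [0.0, 0.0, 0.0]]]
[[-1, [0.0375, -0.0352, 0.0077], [0.0, 0.0, -5.9]], [-1, [0.0409, -0.0312, 0.0078], [0.0, 0.0, -5.9]], [-1, [0.0439, -0.0268, 0.0077], [0.0, 0.0, -5.9]], [-1, [0.0464, -0.0221, 0.0078], [0.0, 0.0, -5.9]], [-1, [0.0485, -0.0173, 0.0077], [0.0, 0.0, -5.9]], [-1, [0.05, -0.0122, 0.0078], [0.0, 0.0, -5.9]], [-1, [0.051, -0.007, 0.0077], [0.0, 0.0, -5.9]], [-1, [0.0514, -0.0017, 0.0078], [0.0, 0.0, -5.9]], [-1, [0.0513, 0.0036, 0.0077], [0.0, -0.1, -5.9]], [-1, [0.0507, 0.0088, 0.0077], [0.0, 0.0, -6.0]], [-1, [0.0495, 0.0141, 0.0076], [-0.1, 0.0, -5.9]], [-1, [0.0477, 0.0191, 0.0077], [0.0, 0.0, -5.9]], [-1, [0.0456, 0.0239, 0.0077], [0.0, 0.0, -5.9]]]
```

{"fn": "move_arm", "kwargs": {"steps": [[-1,[0.0406,-0.0126,-0.0445],[0,0,0]],[-1,[0.0375,-0.0352,0.0077],[0,0,-5.9]],[-1,[0.0409,-0.0312,0.0078],[0,0,-5.9]],[-1,[0.0439,-0.0268,0.0077],[0,0,-5.9]],[-1,[0.0464,-0.0221,0.0078],[0,0,-5.9]],[-1,[0.0485,-0.0173,0.0077],[0,0,-5.9]],[-1,[0.05,-0.0122,0.0078],[0,0,-5.9]],[-1,[0.051,-0.007,0.0077],[0,0,-5.9]],[-1,[0.0514,-0.0017,0.0078],[0,0,-5.9]],[-1,[0.0513,0.0036,0.0077],[0,0,-5.9]],[-1,[0.0507,0.0088,0.0077],[0,0,-5.9]],[-1,[0.0495,0.0141,0.0076],[0,0,-5.9]],[-1,[0.0477,0.0191,0.0077],[0,0,-5.9]],[-1,[0.0456,0.0239,0.0077],[0,0,-5.9]],[-1,[0,0,0],[0,0,0]],[-1,[0,0,0],[0,0,0]]]}}

```text
t: 2.15
tcp_pos: [550.1, -10.8, 200.0]
eef_rot: [-2.184, -2.258, 0.001]
contact_force: [0.3, -0.9, -0.7]
opening: 85.3
```

```bash
cat > snap.py <<'E'
import sys
from cell import monitor, optics
from h import *
np.set_printoptions(precision=2,suppress=True)
tag=sys.argv[1]
for n in sys.argv[2:]:
    d=optics.get_image(n);pickle.dump(d,open(f"pics/{n}{tag}.pkl","wb"));cv2.imwrite(f"pics/{n}{tag}.png",d["pixels"][:,:,::-1])
s=monitor.sense();R=Ro.from_rotvec(s["eef_rot"]).as_matrix()
print(s["t"],s["tcp_pos"],"heading",np.degrees(np.arctan2(R[1,0],R[0,0])),"z",R[:,2],"q",s["joint_positions"],"F",s["contact_force"],"open",s["opening"])
E
python3 snap.py 1 wrist
```

```text
2.2 [550.04 -11.6  200.22] heading 91.82910311170204 z [-0. -0. -1.] q [ 0.45  0.32 -0.6   1.64  0.19  1.24 -0.15] F [-0.39 -0.07 -0.19] open 85.28752311613698
```

View pics/wrist1.png

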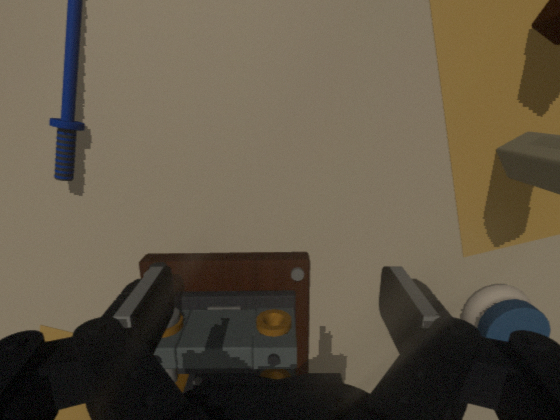

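{"fn": "move_arm", "kwargs": {"steps": [[-1,[-0.03,0,0],[0,0,0]],[-1,[-0.03,0,0],[0,0,0]],[-1,[0,0,0],[0,0,0]],[-1,[0,0,0],[0,0,0]]]}}

```text
t: 2.7
tcp_pos: [552.0, -71.1, 200.7]
eef_rot: [2.186, 2.256, 0.0]
contact_force: [-0.9, -0.1, 0.8]
opening: 85.3
```

```bash
python3 snap.py 2 wrist; python3 -c "
import cv2
a=cv2.imread('pics/wrist2.png');cv2.imwrite('pics/w2c.png',cv2.resize(a[160:360,130:330],None,fx=3,fy=3,interpolation=2))
a=cv2.imread('pics/wrist1.png');cv2.imwrite('pics/w1c.png',cv2.resize(a[240:400,130:330],None,fx=3,fy=3,interpolation=2))"
```

```text
2.75 [552.14 -70.32 200.69] heading 91.9018612442266 z [ 0.  0. -1.] q [ 0.53  0.32 -0.57  1.62  0.18  1.25 -0.04] F [ 0.35 -0.41  0.61] open 85.08763821697407
```

View pics/w2c.png

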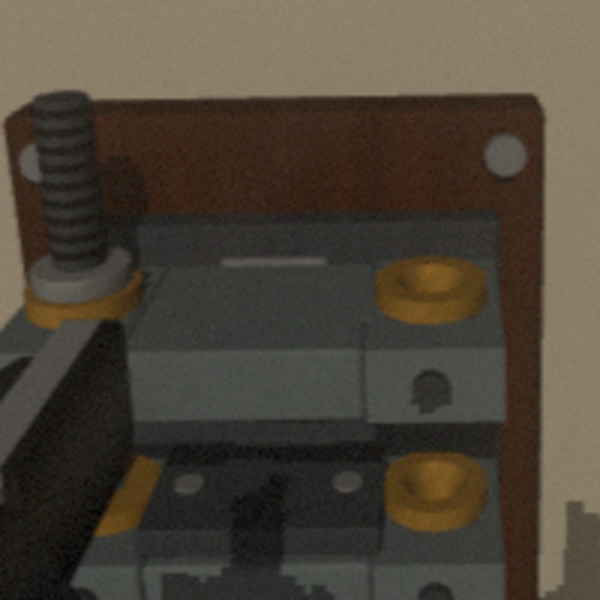

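View pics/w1c.png

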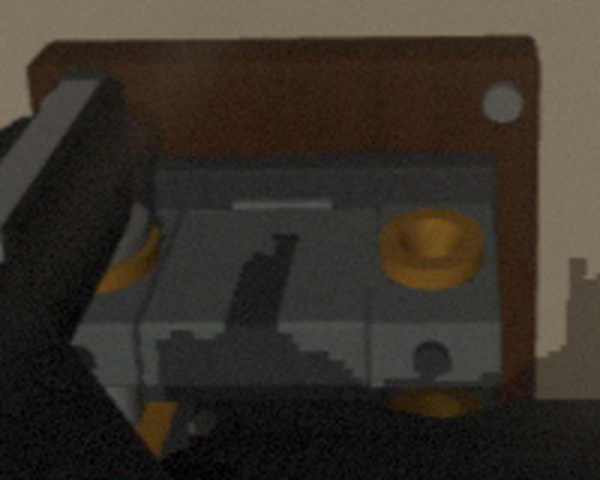

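```bash
python3 - <<'E'
from h import *
np.set_printoptions(precision=2,suppress=True)
for n,boxes in(("wrist1",{"fb":(240,310,300,340)}),("wrist2",{"fb":(250,235,300,272),"mb":(250,300,300,340)})):
    d=ld(n);h=cv2.cvtColor(d["pixels"],cv2.COLOR_RGB2HSV)
    m=((h[...,0]>10)&(h[...,0]<28)&(h[...,1]>140)&(h[...,2]>50)).astype(np.uint8)
    for k,(x0,y0,x1,y1) in boxes.items():
        M=m[y0:y1,x0:x1];nl,lab,st,ce=cv2.connectedComponentsWithStats(M)
        i=1+np.argmax(st[1:,4]);x,y,w,hh,a=st[i];print(n,k,"bbox",x+x0,y+y0,w,hh)
        cxp=x+x0+(w-1)/2; top=y+y0-0.5
        P=onz(d,(cxp,top),47.0);
        L=onz(d,(x+x0-.5,y+y0+hh*.4),62);Rr=onz(d,(x+x0+w-.5,y+y0+hh*.4),62)
        # plane y from top arc at z=47 ; x centre from sides
        print("  plane pt",P,"side pts",L,Rr,"width",np.linalg.norm(L-Rr))
        print("  centre pixel of (P at z62):",proj(d,P+[0,0,15]))
d=ld("wrist2")
# vice base edge/jaws for direction: fixed jaw front top edge & base far edge
for z,p,q in((90,(130+130/3,160+348/3),(130+505/3,160+348/3)),):print(onz(d,p,z),onz(d,q,z))
E
```

```text
wrist1 fb bbox 256 310 35 27
  plane pt [ 551.14 -112.32   47.  ] side pts [ 536.59 -113.97   62.  ] [ 566.03 -112.97   62.  ] width 29.45843174692479
  centre pixel of (P at z62): [272.84 319.61]
wrist2 fb bbox 255 246 37 22
  plane pt [ 551.3  -112.09   47.  ] side pts [ 536.77 -114.18   62.  ] [ 566.16 -113.24   62.  ] width 29.399060029193933
  centre pixel of (P at z62): [272.86 252.91]
wrist2 mb bbox 258 310 34 27
  plane pt [ 554.44 -173.07   47.  ] side pts [ 540.19 -174.7    62.  ] [ 568.87 -173.8    62.  ] width 28.692655364866063
  centre pixel of (P at z62): [274.44 319.59]
[ 479.96 -119.89   90.  ] [ 570.06 -117.04   90.  ]
```

```bash
python3 - <<'E'
from h import *
np.set_printoptions(precision=2,suppress=True)
def fit(d,rows,x0,x1,name,vertical=True):
    g=cv2.GaussianBlur(cv2.cvtColor(d["pixels"],cv2.COLOR_RGB2GRAY),(3,3),0).astype(float)
    pts=[]
    for r in rows:
        l=g[r,x0:x1] if vertical else g[x0:x1,r]
        e=np.abs(np.diff(l));i=int(e.argmax());j=slice(max(0,i-2),i+3);c=(e[j]*np.arange(len(e))[j]).sum()/e[j].sum()+.5+x0
        pts.append((c,r) if vertical else (r,c))
    p=np.array(pts,np.float32);vx,vy,a,b=cv2.fitLine(p,cv2.DIST_HUBER,0,.01,.01).ravel()
    t=(p-[a,b])@[vx,vy];A=np.array([a,b])
    for z in(15,20,34):
        P,Q=[onz(d,A+np.array([vx,vy])*s,z) for s in(t.min(),t.max())];v=P-Q
        print(name,z,"ang",np.degrees(np.arctan2(v[1],v[0])),P,Q)
    print(" rms",np.std((p-A)@[-vy,vx]))
d=ld("wrist2")
fit(d,range(210,320,3),300,322,"w2 right")
fit(d,range(150,290,4),185,200,"w2 top",False)
d=ld("wrist1")
fit(d,range(262,340,3),298,320,"w1 right")
fit(d,range(150,300,4),245,262,"w1 top",False)
E
```

```text
w2 right 15 ang -87.26336531444585 [ 590.28 -202.38   15.  ] [584.91 -89.9   15.  ]
w2 right 20 ang -87.2633653144458 [ 589.62 -199.     20.  ] [584.33 -88.37  20.  ]
w2 right 34 ang -87.26336531444582 [ 587.75 -189.53   34.  ] [582.71 -84.1   34.  ]
 rms 0.09892946
w2 top 15 ang -177.35213983169075 [440.46 -78.67  15.  ] [561.49 -73.08  15.  ]
w2 top 20 ang -177.35213983169078 [442.26 -77.33  20.  ] [561.3  -71.83  20.  ]
w2 top 34 ang -177.35213983169075 [447.31 -73.57  34.  ] [560.76 -68.33  34.  ]
 rms 0.8203689
w1 right 15 ang -87.24305190370507 [ 588.42 -163.64   15.  ] [584.43 -80.62  15.  ]
w1 right 20 ang -87.24305190370502 [ 587.76 -159.89   20.  ] [583.82 -78.25  20.  ]
w1 right 34 ang -87.24305190370504 [ 585.89 -149.4    34.  ] [582.14 -71.6   34.  ]
 rms 0.10463397
w1 top 15 ang -177.3293030462296 [434.46 -76.61  15.  ] [572.94 -70.15  15.  ]
w1 top 20 ang -177.3293030462296 [436.34 -74.3   20.  ] [572.53 -67.95  20.  ]
w1 top 34 ang -177.3293030462296 [441.59 -67.84  34.  ] [571.37 -61.79  34.  ]
 rms 0.09024812
```

```bash
python3 - <<'E'
from h import *
plan(np.array([552.1,-70.6,200.5]),down(91.9),np.array([505,231,200]),down(155.6),8,-1)
E
```

```text
[[-1, [0.0379, -0.0046, 0.0001], [0.0, 0.0, -8.0]], [-1, [0.0381, 0.0006, 0.0], [0.0, 0.0, -7.9]], [-1, [0.0377, 0.006, 0.0001], [0.0, 0.0, -8.0]], [-1, [0.0365, 0.0111, 0.0001], [0.0, 0.0, -7.9]], [-1, [0.0347, 0.016, 0.0], [0.0, 0.0, -8.0]], [-1, [0.032, 0.0207, 0.0001], [0.0, 0.0, -8.0]], [-1, [0.0289, 0.0249, 0.0], [0.0, 0.0, -7.9]], [-1, [0.0252, 0.0287, 0.0001], [0.0, 0.0, -8.0]]]
```

{"fn": "move_arm", "kwargs": {"steps": [[-1,[0.038,-0.0046,0],[0,0,-8]],[-1,[0.038,0.0006,0],[0,0,-8]],[-1,[0.0377,0.006,0],[0,0,-8]],[-1,[0.0365,0.011,0],[0,0,-8]],[-1,[0.0347,0.016,0],[0,0,-8]],[-1,[0.032,0.0207,0],[0,0,-8]],[-1,[0.0289,0.025,0],[0,0,-8]],[-1,[0.0252,0.0287,0],[0,0,-8]],[-1,[0,0,0],[0,0,0]],[-1,[0,0,0],[0,0,0]]]}}

```text
t: 4.0
tcp_pos: [504.2, 230.9, 200.4]
eef_rot: [0.656, 3.072, -0.001]
contact_force: [1.6, -1.0, -0.6]
opening: 85.4
```

```bash
python3 snap.py 3 wrist; python3 -c "
import cv2
a=cv2.imread('pics/wrist3.png');cv2.imwrite('pics/w3c.png',cv2.resize(a[60:330,150:400],None,fx=2.2,fy=2.2,interpolation=2))"
```

```text
4.05 [504.55 230.2  200.37] heading 155.81833661359653 z [ 0. -0. -1.] q [ 0.2   0.39 -0.88  1.62  0.31  1.28  0.42] F [-1.44 -0.77 -0.03] open 85.35163783659986
```

View pics/w3c.png

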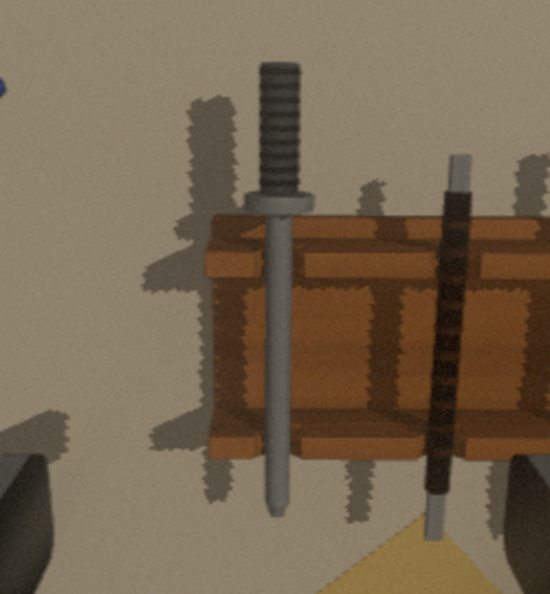

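```bash
python3 - <<'E'
from h import *
np.set_printoptions(precision=2,suppress=True)
d=ld("wrist3");g=cv2.GaussianBlur(cv2.cvtColor(d["pixels"],cv2.COLOR_RGB2GRAY),(3,3),0).astype(float)
def cen(r,x0,x1):
    e=np.diff(g[r,x0:x1]);k=len(e)//2
    def sub(i):
        j=np.arange(max(0,i-1),min(len(e),i+2));w=np.abs(e[j]);return (w*j).sum()/w.sum()+.5+x0
    return sub(int(np.abs(e[:k]).argmax())),sub(k+int(np.abs(e[k:]).argmax()))
H=[(np.mean(cen(r,260,295)),r) for r in range(92,145,3)]
for r in range(92,145,12): print(r,cen(r,260,295))
P=np.array([onz(d,p,36) for p in H])
S=[]
for r in range(190,245,4):
    c=cen(r,264,290);S.append((np.mean(c),r)); print(r,c) if r%3==0 else 0
Q=np.array([onz(d,p,36) for p in S])
for A in(P,Q,np.vstack([P,Q])):
    vx,vy,a,b=cv2.fitLine(A[:,:2].astype(np.float32),cv2.DIST_HUBER,0,.01,.01).ravel();print("ang",np.degrees(np.arctan2(vy,vx)),a,b)
col=g[70:120,277];print("head end row",70+np.abs(np.diff(col)).argmax()); col=g[280:310,276];print("nose",280+np.abs(np.diff(col)).argmax(), col.astype(int))
print("headend",onz(d,(277.3,89),43),onz(d,(277.3,89),29),"nose",onz(d,(276.4,294),36))
E
```

```text
92 (np.float64(267.44871794871796), np.float64(286.37142857142857))
104 (np.float64(267.4868421052632), np.float64(285.6449275362319))
116 (np.float64(267.5), np.float64(285.6111111111111))
128 (np.float64(267.52777777777777), np.float64(285.46923076923076))
140 (np.float64(267.54285714285714), np.float64(285.359375))
198 (np.float64(273.4), np.float64(280.5833333333333))
210 (np.float64(273.45238095238096), np.float64(280.5))
222 (np.float64(272.55), np.float64(280.56666666666666))
234 (np.float64(272.55), np.float64(279.7307692307692))
ang -24.249857 449.86664 256.97217
ang -24.336987 523.43756 224.15898
ang -24.072102 479.79993 243.6178
head end row 87
nose 294 [ 93  94  94  94  94  94  93  93  95  94  90  86  86  87  97 114 125 128
 128 129 129 129 128 128 128 129 129 128 128 128]
headend [430.28 266.31  43.  ] [429.9  266.54  29.  ] nose [590.82 193.9   36.  ]
```

{"fn": "move_arm", "kwargs": {"steps": [[-0.1,[0.03,0.0012,0.02],[0,0,0]],[-0.1,[0.03,0.0011,0.03],[0,0,0]],[-0.1,[0,0,0.03],[0,0,0]],[-0.1,[0,0,0],[0,0,0]],[-0.1,[0,0,0],[0,0,0]]], "grip_force": 80}}

```text
t: 4.68
tcp_pos: [451.6, 257.2, 121.5]
eef_rot: [0.658, 3.071, 0.001]
contact_force: [-0.1, 0.2, 0.8]
opening: 47.1
```

```bash
python3 snap.py 4 wrist
```

```text
4.725 [451.74 257.45 121.78] heading 155.82316633186164 z [ 0.  0. -1.] q [ 0.14  0.4  -0.88  1.8   0.35  1.1   0.29] F [-0.01  0.38  0.56] open 46.84048099737591
```

View pics/wrist4.png

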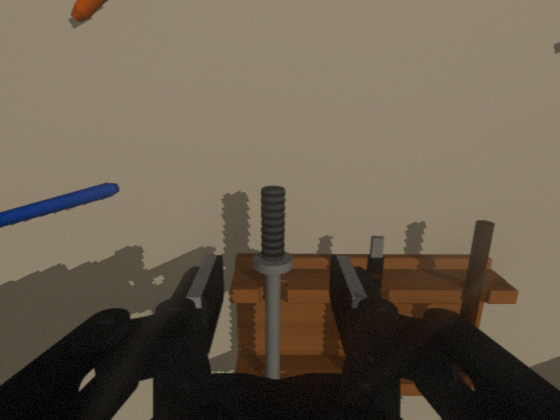

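```bash
python3 - <<'E'
from h import *
from cell import monitor
np.set_printoptions(precision=2,suppress=True)
s=monitor.sense();R=Ro.from_rotvec(s["eef_rot"]).as_matrix();T=s["tcp_pos"]
d=ld("wrist4");g=cv2.GaussianBlur(cv2.cvtColor(d["pixels"],cv2.COLOR_RGB2GRAY),(3,3),0).astype(float)
P=[]
for r in range(194,248,4):
    e=np.abs(np.diff(g[r,250:296]));k=23;a=e[:k].argmax();b=k+e[k:].argmax();P.append(onz(d,(250+(a+b)/2+.5,r),36))
P=np.array(P);print(P[0],P[-1]);print("tool frame",[R.T@(p-T) for p in (P[0],P[-1])])
print("head end tool",R.T@(onz(d,(272.5,188),36)-T),"shoulder back",R.T@(onz(d,(272.5,254),40)-T))
o=-d["R"].T@d["t"];print("cam in tool",R.T@(o-T),R.T@d["R"].T)
E
```

```text
[432.95 264.55  36.  ] [463.55 250.71  36.  ]
tool frame [array([20.16, -1.34, 85.75]), array([-13.43,  -1.43,  85.8 ])]
head end tool [23.84 -1.33 85.75] shoulder back [-17.07  -1.4   81.8 ]
cam in tool [  73.1     0.69 -117.43] [[ 0.   -0.96 -0.29]
 [ 1.    0.    0.  ]
 [-0.   -0.29  0.96]]
```

{"fn": "move_arm", "kwargs": {"steps": [[-0.1,[0.001,-0.002,0.03],[0,0,0]],[-0.1,[0,0,0.03],[0,0,0]],[-0.1,[0,0,0.0195],[0,0,0]],[-0.1,[0,0,0],[0,0,0]],[-0.1,[0,0,0],[0,0,0]]]}}

```text
t: 5.35
tcp_pos: [449.5, 256.8, 42.1]
eef_rot: [0.655, 3.071, 0.002]
contact_force: [-0.4, -0.1, 0.6]
opening: 46.8
```

```bash
python3 snap.py 5 wrist
```

```text
5.4 [449.57 256.84  42.21] heading 155.92554941393365 z [ 0.  0. -1.] q [ 0.08  0.51 -0.82  1.88  0.45  0.95  0.21] F [0.08 0.41 0.5 ] open 46.506639578539925
```

View pics/wrist5.png

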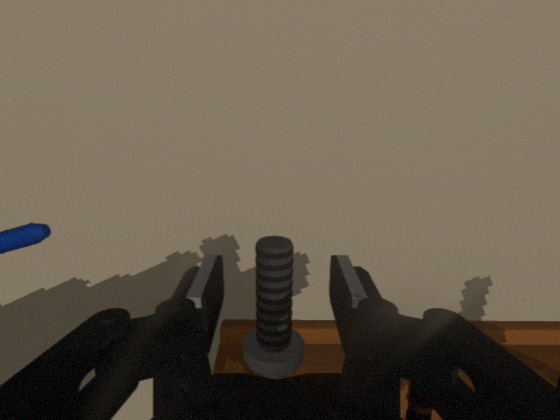

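{"fn": "move_arm", "kwargs": {"steps": [[-0.1,[0,-0.0013,0],[0,0,0]],[0.3,[0,0,0],[0,0,0]],[1,[0,0,0],[0,0,0]],[1,[0,0,0],[0,0,0]],[1,[0,0,0],[0,0,0]],[1,[0,0,0],[0,0,0]],[1,[0,0,0],[0,0,0]]], "grip_force": 80}}

```text
t: 6.28
tcp_pos: [448.5, 255.4, 41.1]
eef_rot: [0.655, 3.072, 0.001]
contact_force: [0.6, 2.3, 1.5]
opening: 11.7
```

```bash
python3 snap.py 6 wrist
```

```text
6.325 [448.48 255.35  41.14] heading 155.94161661085025 z [ 0.  0. -1.] q [ 0.09  0.51 -0.82  1.88  0.45  0.95  0.21] F [1.66 2.33 1.33] open 11.87700985696534
```

View pics/wrist6.png

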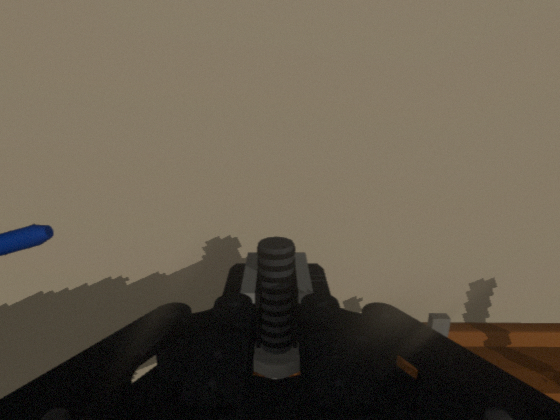

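{"fn": "move_arm", "kwargs": {"steps": [[1,[0,0,-0.015],[0,0,0]],[1,[0,0,-0.03],[0,0,0]],[1,[0,0,-0.03],[0,0,0]],[1,[0,0,-0.025],[0,0,0]],[1,[0,0,0],[0,0,0]],[1,[0,0,0],[0,0,0]],[1,[0,0,0],[0,0,0]]]}}

```text
t: 7.2
tcp_pos: [447.6, 254.5, 139.9]
eef_rot: [-0.655, -3.071, 0.002]
contact_force: [0.6, -0.3, -1.3]
opening: 11.7
```

```bash
python3 snap.py 7 side wrist; python3 - <<'E'
from h import *
plan(np.array([448.5,255.4,141]),down(155.94),np.array([542.9,64,140]),down(92.73),9,1)
b=cv2.imread("pics/side7.png");cv2.imwrite("pics/s7c.png",cv2.resize(b[200:320,170:330],None,fx=5,fy=5,interpolation=2)[:600])
E
```

```text
7.3 [447.74 254.76 140.11] heading 155.9375033830262 z [-0. -0. -1.] q [ 0.17  0.37 -0.9   1.79  0.32  1.13  0.31] F [ 0.65 -0.1  -1.08] open 11.515560604230842
[[1, [-0.0182, -0.0151, 0.0001], [0.0, 0.0, 7.0]], [1, [-0.02, -0.0128, 0.0001], [0.0, 0.0, 7.0]], [1, [-0.0214, -0.0103, 0.0001], [0.0, 0.0, 7.1]], [1, [-0.0225, -0.0076, 0.0001], [0.0, 0.0, 7.0]], [1, [-0.0232, -0.0047, 0.0002], [0.0, 0.0, 7.0]], [1, [-0.0236, -0.0019, 0.0001], [0.0, 0.0, 7.0]], [1, [-0.0237, 0.001, 0.0001], [0.0, 0.0, 7.1]], [1, [-0.0234, 0.0039, 0.0001], [0.0, 0.0, 7.0]], [1, [-0.0228, 0.0067, 0.0001], [0.0, 0.0, 7.0]]]
```

View pics/s7c.png

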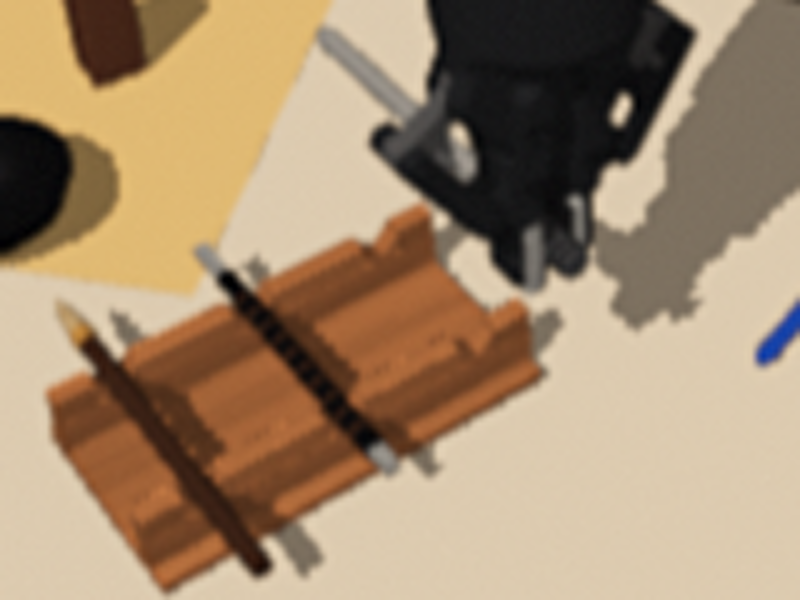

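{"fn": "move_arm", "kwargs": {"steps": [[1,[-0.0182,-0.0151,0],[0,0,7]],[1,[-0.02,-0.0128,0],[0,0,7]],[1,[-0.0214,-0.0103,0],[0,0,7.1]],[1,[-0.0225,-0.0076,0],[0,0,7]],[1,[-0.0232,-0.0047,0],[0,0,7]],[1,[-0.0236,-0.0019,0],[0,0,7]],[1,[-0.0237,0.001,0],[0,0,7.1]],[1,[-0.0234,0.0039,0],[0,0,7]],[1,[-0.0228,0.0067,0],[0,0,7]],[1,[0,0,0],[0,0,0]],[1,[0,0,0],[0,0,0]]]}}

```text
t: 8.68
tcp_pos: [542.1, 64.5, 140.6]
eef_rot: [-2.164, -2.276, 0.0]
contact_force: [-0.1, 1.0, -1.5]
opening: 11.3
```

```bash
python3 snap.py 8 scene side wrist; python3 - <<'E'
from h import *
a=cv2.imread("pics/scene8.png");b=cv2.imread("pics/side8.png");w=cv2.imread("pics/wrist8.png")
def c(im,x,y,X,Y,f):return cv2.resize(im[y:Y,x:X],None,fx=f,fy=f,interpolation=2)
cv2.imwrite("pics/sc8c.png",c(a,160,120,290,220,6))
cv2.imwrite("pics/sd8c.png",c(b,270,110,400,210,6))
E
```

```text
8.825 [542.19  64.75 140.88] heading 92.88318192522489 z [-0.  0. -1.] q [ 0.32  0.37 -0.61  1.72  0.23  1.12 -0.31] F [ 0.3   0.06 -2.39] open 11.589500845265254
```

View pics/sc8c.png

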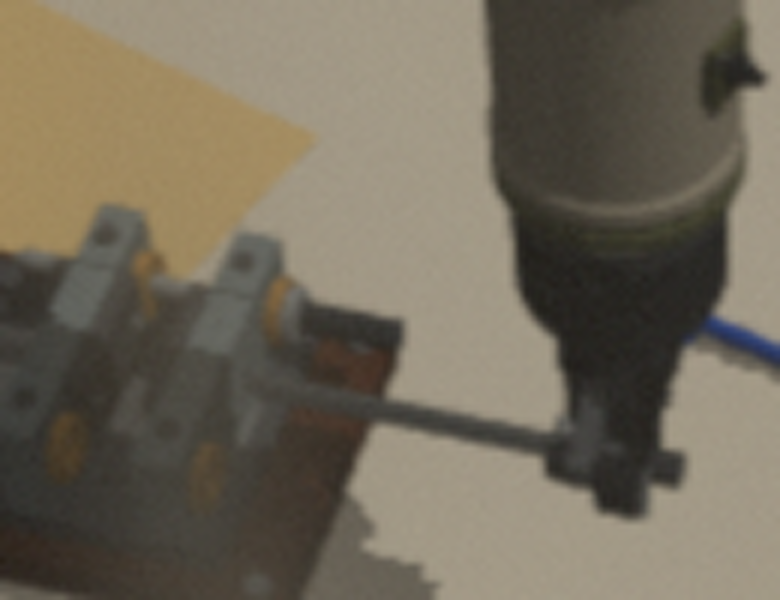

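View pics/sd8c.png

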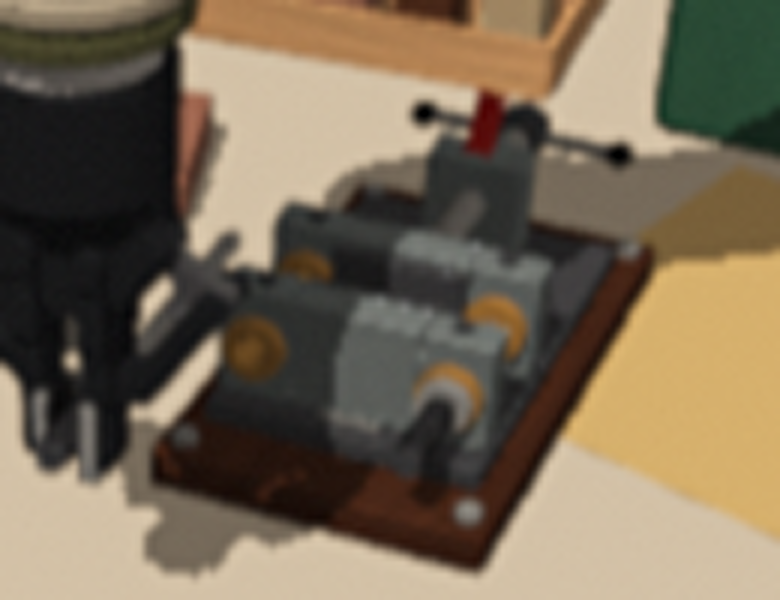

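View pics/wrist8.png

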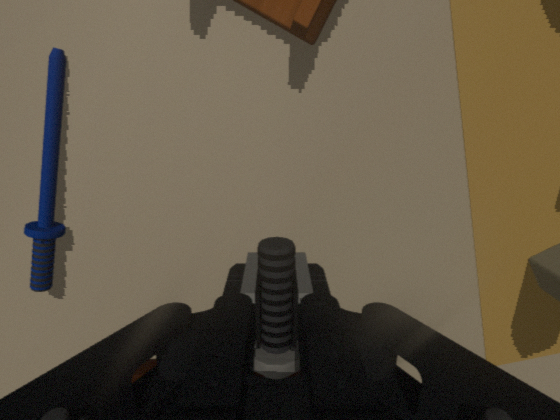

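```bash
python3 - <<'E'
from h import *
np.set_printoptions(precision=2,suppress=True)
a=ld("scene8");b=ld("side8")
T=np.array([542.19,64.75,140.88]);u=np.array([np.cos(np.radians(-87.1)),np.sin(np.radians(-87.1)),0])
for z in(134.9,):
  H=T+[0,0,z-140.88]
  for k in(28.5,60,100,153.5):
    X=H+u*k;p=proj(a,X);q=proj(b,X)
    print(k,X,"scene crop",(p-[160,120])*6,"side crop",(q-[270,110])*6)
print(tri([(a,(203.7,184.2)),(b,(308.7,150))]))
# refined scene line
g=cv2.GaussianBlur(cv2.cvtColor(a["pixels"],cv2.COLOR_RGB2GRAY),(3,3),0).astype(float)
for c in range(206,250,4):
    col=g[174:204,c]; e=np.diff(col); print(c,174+e.argmin()+.5,174+e.argmax()+.5, end=" | ")
E
```

```text
28.5 [543.63  36.29 134.9 ] scene crop [555.46 443.73] side crop [105.15 385.51]
60 [545.23   4.83 134.9 ] scene crop [476.79 427.41] side crop [139.14 344.78]
100 [547.25 -35.12 134.9 ] scene crop [377.76 406.86] side crop [180.16 295.62]
153.5 [549.96 -88.55 134.9 ] scene crop [246.79 379.67] side crop [231.59 233.97]
(array([548.5 , -83.61, 133.76]), [np.float64(1.5448686167499133), np.float64(1.544868616749889)])
206 174.5 179.5 | 210 176.5 182.5 | 214 180.5 183.5 | 218 202.5 198.5 | 222 174.5 190.5 | 226 186.5 190.5 | 230 187.5 191.5 | 234 188.5 192.5 | 238 188.5 193.5 | 242 189.5 193.5 | 246 190.5 194.5 |
```

```bash
python3 - <<'E'
from h import *
np.set_printoptions(precision=3,suppress=True)
for n,T,h in(("wrist1",(550.04,-11.6,200.22),91.83),("wrist2",(552.14,-70.32,200.69),91.9),("wrist3",(504.55,230.2,200.37),155.82),("wrist4",(451.74,257.45,121.78),155.82),("wrist8",(542.19,64.75,140.88),92.88),("wrist6",(448.48,255.35,41.14),155.94)):
    d=ld(n);R=down(h);o=-d["R"].T@d["t"];M=R.T@d["R"].T
    print(n,"cam in tool",R.T@(o-np.array(T)),"rot",Ro.from_matrix(M@np.array([[0,-1,0],[1,0,0],[0,0,1.]]).T).as_rotvec(True))
E
```

```text
wrist1 cam in tool [  74.715    0.347 -117.431] rot [ -0.012 -16.597  -0.113]
wrist2 cam in tool [  73.093    0.205 -117.634] rot [ -0.058 -16.599   0.062]
wrist3 cam in tool [  73.777    1.418 -117.699] rot [ -0.071 -16.686  -0.097]
wrist4 cam in tool [  73.245    0.508 -117.337] rot [ -0.127 -16.718   0.   ]
wrist8 cam in tool [  73.883    0.207 -117.627] rot [ -0.037 -16.558  -0.042]
wrist6 cam in tool [  73.167    0.82  -117.642] rot [ -0.123 -16.69   -0.011]
```

{"fn": "move_arm", "kwargs": {"steps": [[1,[0,0,0.024],[0,0,0.1]],[1,[0,0,0.025],[0,0,0]],[1,[0,0,0.0244],[0,0,0]],[1,[-0.007,0,0],[0,0,0]],[1,[-0.0074,-0.0003,0],[0,0,0]],[1,[0,0,0],[0,0,0]],[1,[0,0,0],[0,0,0]]]}}

```text
t: 9.7
tcp_pos: [543.5, 49.1, 68.4]
eef_rot: [2.17, 2.271, 0.002]
contact_force: [-0.1, -0.2, -0.5]
opening: 11.3
```

```bash
python3 snap.py 9 scene side; python3 - <<'E'
from h import *
a=cv2.imread("pics/scene9.png");b=cv2.imread("pics/side9.png")
def c(im,x,y,X,Y,f):return cv2.resize(im[y:Y,x:X],None,fx=f,fy=f,interpolation=2)
cv2.imwrite("pics/sc9c.png",c(a,160,160,280,240,6.5))
cv2.imwrite("pics/sd9c.png",c(b,260,130,360,210,7.5))
np.set_printoptions(precision=1,suppress=True)
A=ld("scene9");B=ld("side9")
T=np.array([542.6,50.3,62]);u=np.array([.0476,-.9989,0])
for k in(28.5,80,153.5,163.5):
    print(k,(proj(A,T+u*k)-[160,160])*6.5,(proj(B,T+u*k)-[260,130])*7.5)
E
```

```text
9.8 [543.21  49.46  68.08] heading 92.6466101711689 z [ 0.  0. -1.] q [ 0.31  0.45 -0.57  1.79  0.29  0.98 -0.33] F [ 1.28  0.36 -1.44] open 11.404887857204715
28.5 [572.  329.4] [226.4 494.5]
80 [440.7 301.1] [290.9 411.4]
153.5 [255.9 261.3] [375.6 302.3]
163.5 [231.  255.9] [386.5 288.2]
```

View pics/sc9c.png

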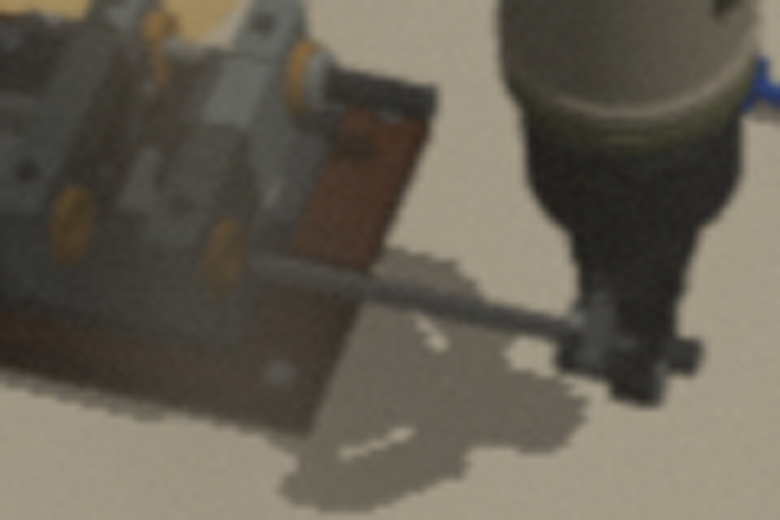

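View pics/sd9c.png

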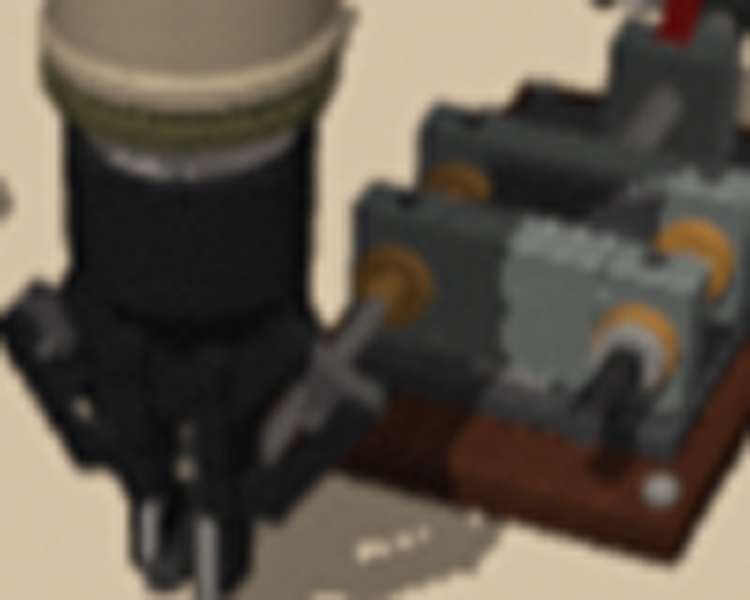

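{"fn": "move_arm", "kwargs": {"steps": [[1,[-0.003,-0.0005,0.0006],[0,0,0]],[1,[-0.004,0,0],[0,0,0]],[1,[-0.004,0,0],[0,0,0]],[1,[-0.004,0,0],[0,0,0]],[1,[0,0,0],[0,0,0]],[1,[0,0,0],[0,0,0]]]}}

```text
t: 10.55
tcp_pos: [543.2, 34.3, 66.9]
eef_rot: [-2.17, -2.272, -0.0]
contact_force: [-0.5, -0.1, -0.9]
opening: 11.3
```

```bash
python3 snap.py 10 side; python3 - <<'E'
from h import *
b=cv2.imread("pics/side10.png")
cv2.imwrite("pics/sd10c.png",cv2.resize(b[130:210,260:360],None,fx=7.5,fy=7.5,interpolation=2))
E
```

```text
10.6 [543.13  34.37  66.96] heading 92.64157317069117 z [ 0.  0. -1.] q [ 0.34  0.45 -0.57  1.8   0.29  0.98 -0.3 ] F [-0.07 -0.51 -1.72] open 11.504633467953589
```

View pics/sd10c.png

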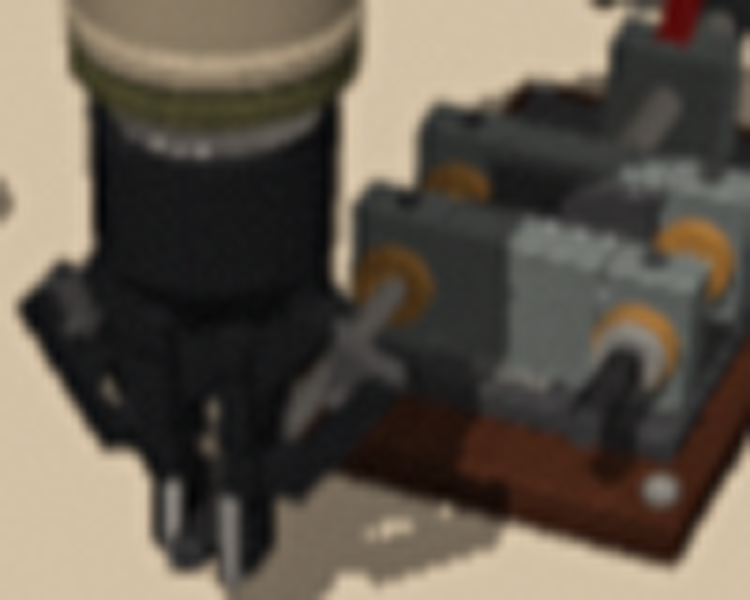

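{"fn": "move_arm", "kwargs": {"steps": [[1,[-0.003,0,0],[0,0,0]],[1,[-0.003,0,0],[0,0,0]],[1,[-0.003,0,0],[0,0,0]],[1,[-0.003,0,0],[0,0,0]],[1,[0,0,0],[0,0,0]]]}}

```text
t: 11.22
tcp_pos: [543.8, 21.7, 66.9]
eef_rot: [2.17, 2.271, -0.0]
contact_force: [-0.0, 0.5, -1.3]
opening: 11.9
```

{"fn": "move_arm", "kwargs": {"steps": [[1,[-0.003,0,0],[0,0,0]],[1,[-0.003,0,0],[0,0,0]],[1,[-0.003,0,0],[0,0,0]],[1,[-0.003,0,0],[0,0,0]],[1,[0,0,0],[0,0,0]],[1,[0,0,0],[0,0,0]]]}}

```text
t: 11.98
tcp_pos: [544.3, 10.2, 67.0]
eef_rot: [2.17, 2.272, 0.0]
contact_force: [0.5, 0.4, -1.2]
opening: 11.3
```

```bash
python3 snap.py 11 side scene; python3 - <<'E'
from h import *
b=cv2.imread("pics/side11.png");a=cv2.imread("pics/scene11.png")
cv2.imwrite("pics/sd11c.png",cv2.resize(b[130:210,260:360],None,fx=7.5,fy=7.5,interpolation=2))
cv2.imwrite("pics/sc11c.png",cv2.resize(a[150:230,140:260],None,fx=6.5,fy=6.5,interpolation=2))
E
```

```text
12.075 [544.22  10.32  66.93] heading 92.6400671340199 z [ 0.  0. -1.] q [ 0.38  0.45 -0.56  1.8   0.28  0.98 -0.25] F [ 0.73 -0.55 -0.83] open 11.645501687835027
```

View pics/sd11c.png

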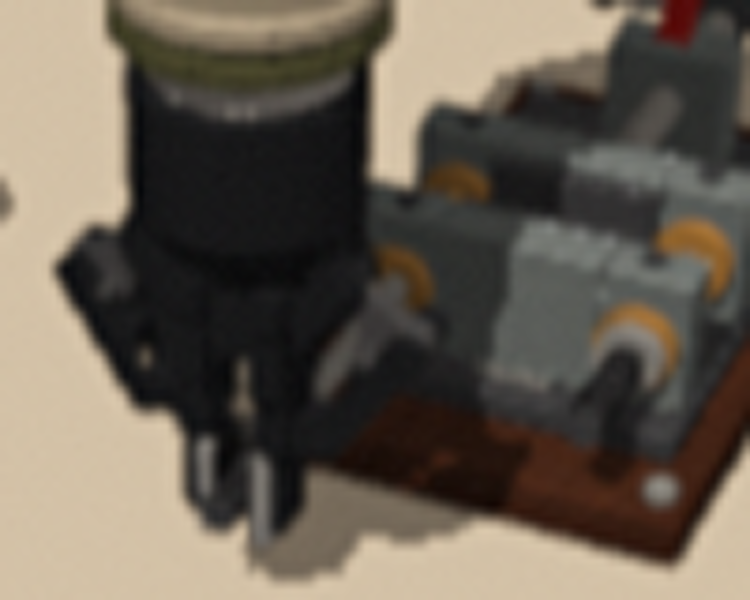

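View pics/sc11c.png

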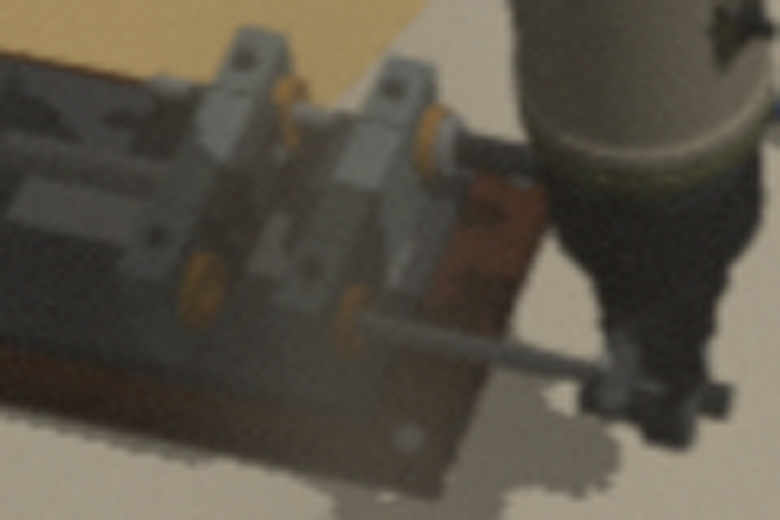

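{"fn": "move_arm", "kwargs": {"steps": [[1,[-0.004,0,0],[0,0,0]],[1,[-0.004,0,0],[0,0,0]],[1,[-0.004,0,0],[0,0,0]],[1,[-0.004,0,0],[0,0,0]],[1,[-0.004,0,0],[0,0,0]],[1,[-0.004,0,0],[0,0,0]],[1,[0,0,0],[0,0,0]]]}}

```text
t: 12.95
tcp_pos: [545.4, -14.3, 66.9]
eef_rot: [2.171, 2.271, -0.0]
contact_force: [-0.3, -0.3, -1.7]
opening: 11.9
```

```bash
python3 snap.py 12 side scene; python3 - <<'E'
from h import *
a=cv2.imread("pics/scene12.png")
cv2.imwrite("pics/sc12c.png",cv2.resize(a[150:230,140:260],None,fx=6.5,fy=6.5,interpolation=2))
E
```

```text
13.05 [545.37 -13.81  66.96] heading 92.62551420879643 z [ 0.  0. -1.] q [ 0.41  0.45 -0.55  1.79  0.28  0.98 -0.21] F [ 0.74  0.47 -0.53] open 12.035177161359785
```

View pics/sc12c.png

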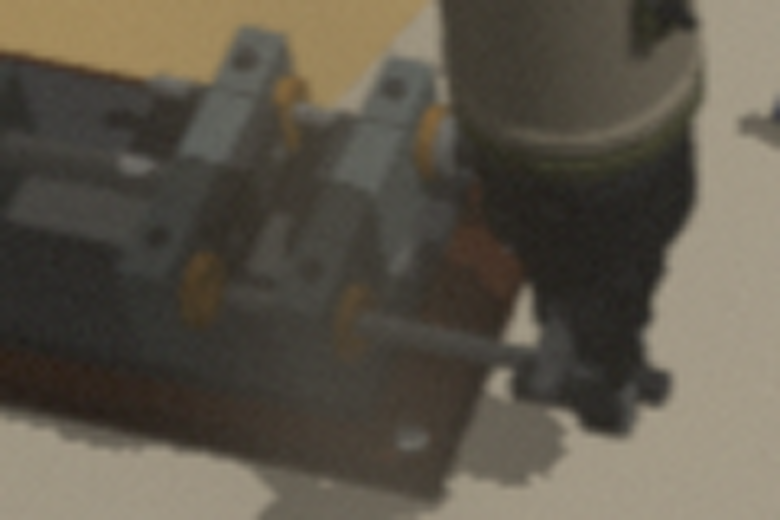

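{"fn": "move_arm", "kwargs": {"steps": [[1,[-0.003,0,0],[0,0,0]],[1,[-0.003,0,0],[0,0,0]],[1,[-0.003,0,0],[0,0,0]],[1,[-0.003,0,0],[0,0,0]],[1,[0,0,0],[0,0,0]]]}}

```text
t: 13.68
tcp_pos: [546.0, -26.3, 67.0]
eef_rot: [2.17, 2.271, -0.0]
contact_force: [0.4, -0.5, -1.1]
opening: 11.5
```

{"fn": "move_arm", "kwargs": {"steps": [[1,[-0.002,0,0],[0,0,0]],[1,[-0.002,0,0],[0,0,0]],[1,[-0.002,0,0],[0,0,0]],[1,[-0.002,0,0],[0,0,0]],[1,[0,0,0],[0,0,0]]]}}

```text
t: 14.3
tcp_pos: [546.3, -34.1, 66.9]
eef_rot: [2.17, 2.271, -0.0]
contact_force: [0.5, -0.8, -0.8]
opening: 11.7
```

```bash
python3 snap.py 13 scene side; python3 - <<'E'
from h import *
a=cv2.imread("pics/scene13.png");b=cv2.imread("pics/side13.png")
i=np.hstack([cv2.resize(a[160:210,150:210],None,fx=6.5,fy=6.5,interpolation=2),cv2.resize(b[130:180,300:360],None,fx=6.5,fy=6.5,interpolation=2)])
cv2.imwrite("pics/sc13c.png",i)
E
```

```text
14.4 [546.29 -33.9   66.95] heading 92.62171455148372 z [ 0. -0. -1.] q [ 0.44  0.45 -0.55  1.79  0.28  0.98 -0.17] F [ 0.21 -0.53 -1.37] open 11.741551262707342
```

View pics/sc13c.png

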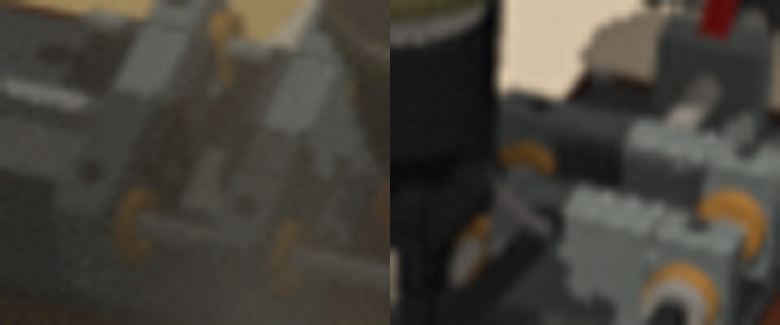

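{"fn": "move_arm", "kwargs": {"steps": [[1,[-0.003,0,0],[0,0,0]],[1,[-0.003,0,0],[0,0,0]],[1,[-0.003,0,0],[0,0,0]],[1,[-0.003,0,0],[0,0,0]],[1,[-0.003,0,0],[0,0,0]],[1,[0,0,0],[0,0,0]]]}}

```text
t: 15.15
tcp_pos: [547.0, -49.2, 66.9]
eef_rot: [2.17, 2.271, -0.0]
contact_force: [0.6, -0.5, -0.7]
opening: 11.5
```

{"fn": "move_arm", "kwargs": {"steps": [[1,[-0.003,0,0],[0,0,0]],[1,[-0.003,0,0],[0,0,0]],[1,[-0.003,0,0],[0,0,0]],[1,[-0.003,0,0],[0,0,0]],[1,[-0.003,0,0],[0,0,0]],[1,[0,0,0],[0,0,0]]]}}

```text
t: 15.9
tcp_pos: [547.7, -64.2, 67.0]
eef_rot: [2.17, 2.271, -0.0]
contact_force: [1.3, -0.1, -1.6]
opening: 11.8
```

{"fn": "move_arm", "kwargs": {"steps": [[1,[-0.003,0,0],[0,0,0]],[1,[-0.003,0,0],[0,0,0]],[1,[-0.003,0,0],[0,0,0]],[1,[-0.003,0,0],[0,0,0]],[1,[-0.002,0,0],[0,0,0]],[1,[0,0,0],[0,0,0]],[1,[0,0,0],[0,0,0]]]}}

```text
t: 16.77
tcp_pos: [548.3, -78.0, 66.9]
eef_rot: [2.17, 2.271, -0.0]
contact_force: [0.7, 0.1, -0.6]
opening: 11.2
```

```bash
python3 snap.py 14 scene side; python3 - <<'E'
from h import *
a=cv2.imread("pics/scene14.png");b=cv2.imread("pics/side14.png")
i=np.hstack([cv2.resize(a[160:220,140:200],None,fx=6.5,fy=6.5,interpolation=2),cv2.resize(b[130:190,290:350],None,fx=6.5,fy=6.5,interpolation=2)])
cv2.imwrite("pics/sc14c.png",i)
E
```

```text
16.875 [548.31 -77.87  66.98] heading 92.6270467742996 z [ 0. -0. -1.] q [ 0.51  0.46 -0.53  1.77  0.27  0.98 -0.08] F [ 0.97 -0.56 -1.11] open 11.495505164424188
```

View pics/sc14c.png

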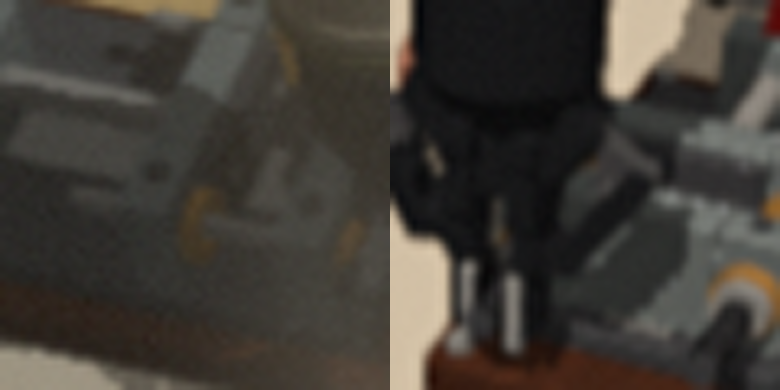

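{"fn": "move_arm", "kwargs": {"steps": [[1,[-0.001,0,0],[0,0,0]],[1,[-0.001,0,0],[0,0,0]],[1,[-0.001,0,0],[0,0,0]],[1,[-0.001,0,0],[0,0,0]],[1,[0,0,0],[0,0,0]]]}}

```text
t: 17.5
tcp_pos: [548.5, -81.9, 67.0]
eef_rot: [2.17, 2.272, 0.0]
contact_force: [1.0, -0.5, -0.3]
opening: 11.9
```

{"fn": "move_arm", "kwargs": {"steps": [[1,[-0.001,0,0],[0,0,0]],[1,[-0.001,0,0],[0,0,0]],[1,[0,0,0],[0,0,0]]]}}

```text
t: 17.88
tcp_pos: [548.6, -83.7, 67.0]
eef_rot: [2.17, 2.272, 0.0]
contact_force: [1.5, 1.5, 1.0]
opening: 11.1
```

Continue in 0.5–1 mm steps until the shoulder pushes back.

{"fn": "move_arm", "kwargs": {"steps": [[1,[-0.0005,0,0],[0,0,0]],[1,[-0.0005,0,0],[0,0,0]],[1,[0,0,0],[0,0,0]]]}}

```text
t: 18.25
tcp_pos: [548.6, -83.8, 66.9]
eef_rot: [-2.168, -2.272, -0.001]
contact_force: [-0.2, 5.2, -0.1]
opening: 11.5
```

{"fn": "move_arm", "kwargs": {"steps": [[1,[-0.0005,0,0],[0,0,0]],[1,[-0.0005,0,0],[0,0,0]],[1,[0,0,0],[0,0,0]]]}}

```text
t: 18.62
tcp_pos: [548.6, -83.8, 66.9]
eef_rot: [-2.167, -2.273, -0.002]
contact_force: [0.9, 6.6, 1.0]
opening: 11.7
```

```bash
python3 snap.py 15 scene side wrist; python3 - <<'E'
from h import *
np.set_printoptions(precision=1,suppress=True)
a=cv2.imread("pics/scene15.png");b=cv2.imread("pics/side15.png")
a0=cv2.imread("pics/scene0.png")
f=lambda im:cv2.resize(im[160:220,140:200],None,fx=6.5,fy=6.5,interpolation=2)
cv2.imwrite("pics/sc15c.png",np.hstack([np.clip(f(a)*1.6,0,255).astype(np.uint8),f(a0)]))
# moving-bush brass centroid/bbox now vs start
for n in("scene0","scene13","scene15"):
    d=ld(n);h=cv2.cvtColor(d["pixels"],cv2.COLOR_RGB2HSV)[180:215,160:182]
    m=((h[...,0]>8)&(h[...,0]<28)&(h[...,1]>95)).astype(np.uint8)
    k,l,st,ce=cv2.connectedComponentsWithStats(m)
    i=1+st[1:,4].argmax();print(n,st[i],ce[i]+[160,180])
d=ld("scene15");u=np.array([.0476,-.9989,0]);fb=np.array([550.4,-113,62])
print("exp nose px crop",(proj(d,fb+u*125)-[140,160])*6.5,"mb out",(proj(d,fb+u*87)-[140,160])*6.5)
E
```

```text
18.775 [548.57 -83.81  66.94] heading 92.7258906462891 z [-0.  0. -1.] q [ 0.52  0.46 -0.53  1.77  0.27  0.98 -0.07] F [0.81 8.45 1.83] open 11.612368798334344
scene0 [ 0 28 16  7 64] [166.5 211.3]
scene13 [ 8  9  6 11 39] [170.1 193.7]
scene15 [ 8  9  6 11 32] [170.1 193.4]
exp nose px crop [ 54.6 190. ] mb out [146.8 209.9]
```

View pics/sc15c.png

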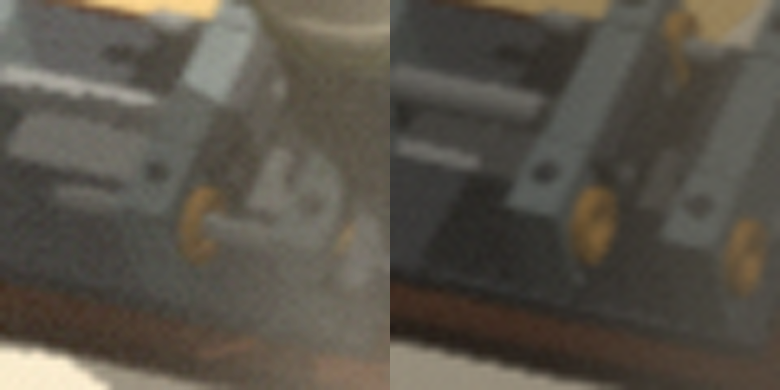

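View pics/wrist15.png

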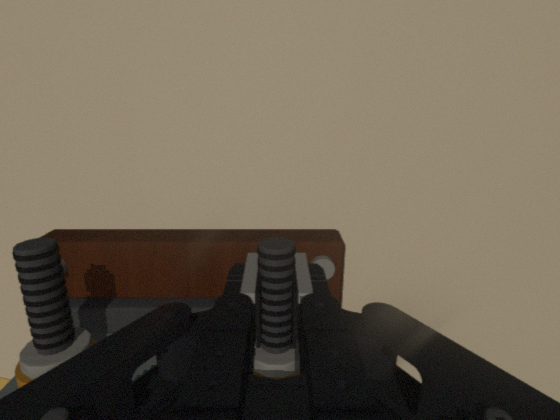

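```bash
python3 -c "
from cell import monitor,job
s=monitor.sense();print(s['contact_force'],s['tcp_pos'],s['opening'],abs(s['joint_velocities']).max());print(job.hand_in())"
```

```text
[0.80629039 8.44512257 1.83455658] [548.57200616 -83.80894817  66.93850413] 11.612368798334344 0.001947494125468123
the job is handed in; nothing more can be done
None
```

The guide rod is fitted through both jaws with its shoulder seated against the fixed jaw's bushing. I handed the job in at about 18.8 s with the gripper still holding the head (80 N grip setting). No verdict was reported.

I picked the rod up by its knurled head, turned it onto the bore line and fed it in slowly. The measured force stayed at noise level (about 2 N or less) until the shoulder met the bushing.

**Last checks**
- **Seating:** the tool stopped at y = -83.8 mm, where about -84.5 mm was expected. The push rose to about 8 N as I eased it home and the arm was at rest. In the wrist picture the rod's head ends level with the fitted rod's head.
- **Nose:** it shows beyond the moving jaw at the predicted pixel in the scene picture.
- **Moving jaw:** its features sit at the same pixels as at the start, judged by eye. The numeric comparison of its brass bushing against the first picture failed because it picked up the wrong patch. Later pictures agreed to within 0.3 px.
- **Disagreements:** the first rough reading of the rod's nose from the scene camera was about 6 mm off the wrist camera's. I used the wrist camera, which also gave the right rod length. The opening reads about 11.6 mm on the 14 mm head, though the grip held throughout.
- **Not checked:** I took no final measurement of the knife, brush, stones, pot and bowl. There was no unexpected contact force on the way.

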